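Clamp a reagent bottle with the wing knob

ROBOT

A 6-joint arm with a two-finger parallel gripper is mounted at the origin on a cart in front of the work surface, level with it; the furniture and walls round the work are solid. World frame = base frame: x ahead of the robot, y to its left, z up, the work surface at z = 0. Lengths are in m, angles in rad, forces in N, time in s.
With the tool pointing down it reaches from about 0.375 to 0.975 m from the base axis. Payload 3.8 kg.
Tool frame: the origin (TCP) lies on the centre line of the jaws, within the pads' length; the fingertips stand 14 mm ahead of it and the grasp point (between the pads) lies 5 mm behind it; x points along the fingers, y is the direction in which the jaws open and shut, and the axes are right-handed (so a half turn about x gives the same grasp; the last joint's range is limited). The gripper opens to 85 mm and grips with 20 to 120 N. Pads are 22 mm wide; open, the fingers measure 114 mm over their backs; the gripper's body (76 mm by 85 mm) begins 54 mm behind the grasp point. The pads swing forward as they close: fully open they stand 13 mm farther back than shut.
Start: joints at [1.122, 0.264, 1.604, -0, 1.274, -0.037], TCP at [0.27, 0.619, 0.245] pointing down, gripper open.
Joint ranges: [-2.63, 2.63], [-0.94, 2.18], [0.31, 2.57], [-1.31, 4.45], [0, 2.66], [-2.55, 2.55]. Speed limits (rad/s): [2.57, 2.57, 3.14, 3.14, 3.14, 3.14].

INTERFACE

Orientations are given as a rotation vector (axis times angle).
In Python, from workcell import bot gives the robot as it stands.
- The arm moves only by the shell command python3 -m creep 'ROWS' [FORCE]. ROWS is JSON, a list of rows, each an object with "grip": the finger opening in cm, from 0 to 8.54; "dp": the shift along the tool's x, y, z in cm, a list of three; "rotation": the turn, a rotation vector about the tool's x, y, z in rad, a list of three. A call has 1 to 5 rows; each row is the pose to reach, as a shift and turn from the pose commanded when the call began, along the tool's axes at that moment; what a row does not reach only later rows make up. A row lasts 1/12 s, in which the tool goes at most 41.7 mm and 7.16 degrees, less where a joint would pass 70% of its speed; a pose out of reach is approached as far as the arm can. A call with a gripper value outside its range is refused whole. The fingers move at their own pace and stop on an object; FORCE is the grip in N (left out, the last holds). Time passes only in rows, so rows that repeat a pose let the fingers close. It gives the time, the measured TCP pose, the force and the opening at its end, in the units of the state.
- bot.read_state(): the state, without advancing time (a new reading comes with each control period).
- bot.read_camera(name): name is "scene" or "top" or "wrist"; returns (picture, depth): 384x512x3 uint8, red, green, blue; 384x512 float32, m along the optical axis (not along the pixel's ray), 0 where there is no reading.
- bot.get_calibration(name): a dict with "fx", "fy", "cx", "cy" (pixels), "dist" ([k1, k2, p1, p2, k3] as OpenCV has them; the pictures are not rectified), "rvec" (rotation vector, rad) and "tvec" (3), from world to camera coordinates, as OpenCV has them. Camera axes: x right, y down, z forward; pixel columns grow to the right and rows downward; lengths in m; the calibration is good to about 2 mm. A picture is of the moment at which its call begins: read the wrist's pose just before it. get_calibration takes no time and is no camera call; for the wrist camera it gives the pose at the moment of the call.
- bot.finish_job(): hands the job in, once; it reports no verdict.
The state is a dict: "time": time; "q": joint angles; "joint_vel": joint speeds; "joint_torque": joint torques, N m; "tool_pos": TCP position; "tcp_rot": TCP orientation; "wrist_force": force on the tool from outside, world axes, zero at the start; "torque": the same for the moment, N m; "width": opening from 0.0 (shut) to 1.0 (fully open).
Only numpy, scipy, OpenCV 4.12 (cv2) and the standard library are available. Lean on these libraries where they do the work, as an engineer would, in place of code of your own. Each camera call takes 0.05 s, during which the arm holds its last target.

TASK

Stand the small blue-capped bottle upright on the deck of the bottle clamp, midway between the blue V-stop and the jaw, and let go of it. Then turn the red wing knob clockwise, without the gripper bumping the white guard panel that the wings pass close by, until the jaw has pushed the bottle home against the V-stop and holds it with about 12 newtons (6 to 20 is fine, over 25 crushes it). Let go of the knob and leave the other bottles where they stand.

Things in the scene. Friction and masses are not known exactly. Their poses are not given: they have to be found in the camera images.
- bottle_mid (a point): centre (45 mm above its foot) of the white bottle with the BLUE cap: round body 38 to 40 mm across, 91 mm tall, about 0.06 kg, standing loose on the worktop; z axis up along the bottle
- bottle_green_mid (a point): centre (45 mm up) of the green-capped white bottle, 38 mm across, 89 mm tall; a bystander, not to be moved
- bottle_red_mid (a point): centre (45 mm up) of the red-capped white bottle, 36 mm across, 87 mm tall; a bystander, not to be moved
- seat (a point): point on top of the clamp's deck (12 mm above the worktop) over which the bottle is to be centred. The clamp is a fixed aluminium plate 90 x 196 mm. Axes: +y runs from here to jaw, panel and knob; z up. A bottle centred here has 5 to 8 mm to the jaw (+y) and must slide 3 to 9 mm to -y to touch the blue V-stop (62 mm high, place varies, not measured); its x sides are open for fingers
- jaw: the sliding jaw: an aluminium block 44 x 14 x 40 mm with a black rubber face that yields 1 mm per 8 N, on a steel rod, top 56 mm above the worktop; origin on the deck below the middle of the rubber face. It moves along the seat's -y, 12 mm per rad, as the knob turns clockwise
- bottle: the blue-capped bottle as a whole, origin at the centre of its underside
- wing_mid (a point): centre of the red wing knob's wings, on its upright axis, 71 mm above the worktop. The wings are one flat upright bar 56 mm long (point's x axis), 10 mm thick (y axis), 26 mm tall (58 to 84 mm above the worktop), lobes round. The axis stands 99 mm from the seat along its +y, on a grey housing 46 mm high; free all round but for the guard panel
- knob (a joint): turn of the wing knob in rad, clockwise from above positive (0 to 2.3, starts at 0 to 0.25). Turning it takes 0.26 N m of friction; with the bottle on the stop 0.012 N m more per newton on it (0.14 more at 12 N, some 0.13 rad on). Held still, friction can mask up to 0.26 either way. It stays where left. Tight after 0.65 to 1.6 rad of turning. At 0 the wings point 43 deg counter-clockwise of the line to the panel
- panel: white upright guard panel between seat and knob, 80 mm wide, 5 mm thick, top edge 78 mm above the worktop (6 mm lower than the wing tops); not to be pressed by the gripper. Origin on the worktop under the seat
- panel_top (a point): middle of the guard panel's top edge on the knob's side, 36 mm from the knob's axis; the wing tips pass it at 8 mm
There are look-alikes about, which are no part of the job. Leave any purple look-alike of the bottle alone.

How it is judged:
By the outcome, as a careful person would: the job done as asked, in the order asked, and still so for the second after the job is handed in, with the robot touching nothing.
It also fails if it takes over 61 s, if anything falls off the work surface, if the arm or the gripper's body presses on something with over 40 N, if the wrist force passes 120 N, or if a joint passes its speed limit or range.

## Working session

There is one attempt and no reset: what is moved stays moved. The work goes in short steps, Python scripts to look and compute and a shell command to move; the robot and the scene stay as the last step left them, time stands still between calls to the robot, and variables do not carry over. Pictures are saved under pics/ and viewed, and the job is handed in when it is done.

```bash
mkdir -p pics; ls; python3 - <<'E'
from workcell import bot
import cv2
print(bot.read_state())
for n in ["scene","top","wrist"]:
    print(n,bot.get_calibration(n))
    p,d=bot.read_camera(n)
    cv2.imwrite(f"pics/{n}0.png",p[:,:,::-1])
    import numpy as np
    np.save(f"{n}0.npy",d)
E
```

```text
pics
{'time': 0.0, 'q': array([ 1.12209995e+00,  2.64786585e-01,  1.60543790e+00,  1.05381875e-05,
        1.27368287e+00, -3.68789434e-02]), 'joint_vel': array([-0.00064998,  0.00012749,  0.00048496, -0.00071573, -0.00272155,
       -0.00103613]), 'joint_torque': array([ 7.19931759e-04, -5.15120244e+01, -3.67311895e+01, -8.48916739e-05,
        1.31351617e-02,  1.46399407e-05]), 'tool_pos': array([0.26985633, 0.61791813, 0.24390496]), 'tcp_rot': array([ 0.32128103,  1.54711852, -0.32482728]), 'wrist_force': array([-0.25515327, -0.0222797 , -0.14752859]), 'torque': array([-0.01493117,  0.04661404, -0.01529515]), 'width': 1.003068782199106}
scene {'fx': 450.76256453938703, 'fy': 450.76256453938703, 'cx': 264.0560414435777, 'cy': 184.8219780951675, 'dist': array([-0.13463518,  0.        ,  0.        ,  0.        ,  0.        ]), 'rvec': array([ 2.03780819, -1.171058  ,  0.53866713]), 'tvec': array([-0.30825395,  0.33475678,  0.63597083])}
top {'fx': 384.1617740061304, 'fy': 384.1617740061304, 'cx': 254.4524159097343, 'cy': 191.55932256314242, 'dist': array([-0.04962123,  0.        ,  0.        ,  0.        ,  0.        ]), 'rvec': array([ 2.06264543, -2.15516361,  0.22904559]), 'tvec': array([-0.03176407,  0.53521092,  0.96141395])}
wrist {'fx': 333.2973932330204, 'fy': 333.2973932330204, 'cx': 258.0737840986973, 'cy': 191.68763176096166, 'dist': array([-0.04452474,  0.        ,  0.        ,  0.        ,  0.        ]), 'rvec': array([-2.43373087, -1.59294467, -0.21295056]), 'tvec': array([-0.67346778, -0.03399931,  0.37857578])}
```

View pics/scene0.png

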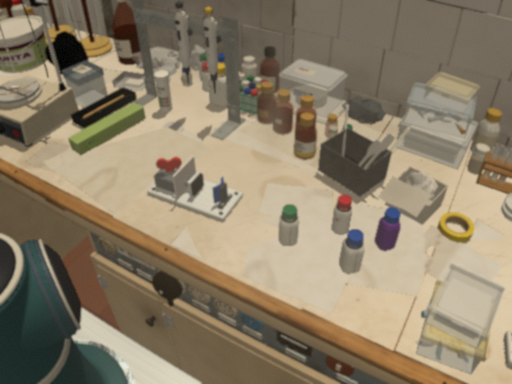

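View pics/top0.png

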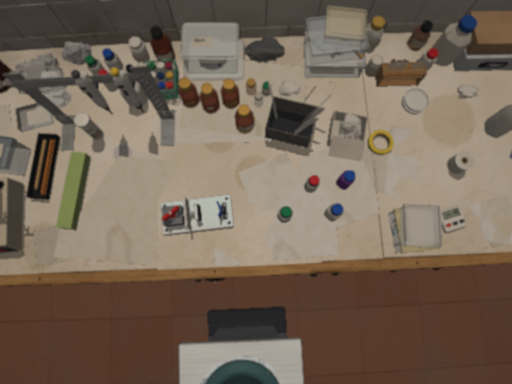

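View pics/wrist0.png

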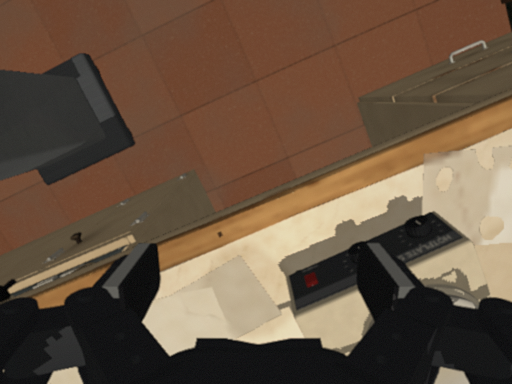

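The scene view shows the clamp at about (195,190), with the green cap at (289,212), red at (343,200), blue at (354,238) and the purple look-alike at (388,225). In the top view the clamp is at (197,214) with the knob on the left, and the blue cap is at (336,211).

```bash
cat > h.py <<'E'
import numpy as np,cv2
from workcell import bot
def ray(c,uv):
    K=np.array([[c['fx'],0,c['cx']],[0,c['fy'],c['cy']],[0,0,1]])
    n=cv2.undistortPoints(np.array(uv,float).reshape(-1,1,2),K,np.array(c['dist'])).reshape(-1,2)
    R=cv2.Rodrigues(c['rvec'])[0]
    d=np.c_[n,np.ones(len(n))]@R
    return -R.T@c['tvec'],d
def onz(c,uv,z):
    o,d=ray(c,uv); return o+d*((z-o[2])/d[:,2])[:,None]
def proj(c,P):
    K=np.array([[c['fx'],0,c['cx']],[0,c['fy'],c['cy']],[0,0,1]])
    return cv2.projectPoints(np.array(P,float).reshape(-1,1,3),np.array(c['rvec']),np.array(c['tvec']),K,np.array(c['dist']))[0].reshape(-1,2)
def cross(c1,u1,c2,u2):
    o1,d1=ray(c1,u1);o2,d2=ray(c2,u2);out=[]
    for a,b in zip(d1,d2):
        s=np.linalg.lstsq(np.c_[a,-b],o2-o1,rcond=None)[0]
        p,q=o1+a*s[0],o2+b*s[1]; out.append(np.r_[(p+q)/2,np.linalg.norm(p-q)])
    return np.array(out)
def blobs(img,lo,hi,minA=8):
    m=cv2.inRange(cv2.cvtColor(img,cv2.COLOR_BGR2HSV),lo,hi)
    n,l,s,c=cv2.connectedComponentsWithStats(m)
    return [(s[i].tolist(),c[i].round(1).tolist()) for i in range(1,n) if s[i,4]>=minA],m
E
python3 - <<'E'
from h import *
t=cv2.imread('pics/top0.png');s=cv2.imread('pics/scene0.png')
cv2.imwrite('pics/t1.png',cv2.resize(t[170:250,150:250],None,fx=7.5,fy=7.5,interpolation=cv2.INTER_CUBIC))
cv2.imwrite('pics/s1.png',cv2.resize(s[145:225,140:250],None,fx=7,fy=7,interpolation=cv2.INTER_CUBIC))
for n,i in (('top',t),('scene',s)):
  for nm,lo,hi in (('blue',(100,100,60),(125,255,255)),('red',(0,150,90),(6,255,255)),('red2',(172,130,90),(180,255,255)),('green',(55,120,50),(85,255,255))):
    print(n,nm,blobs(i,lo,hi)[0])
E
```

```text
top blue [([461, 15, 15, 14, 163], [468.1, 21.8]), ([103, 49, 9, 9, 57], [107.0, 52.9]), ([158, 73, 5, 4, 15], [159.7, 74.3]), ([158, 82, 6, 6, 33], [160.7, 84.5]), ([344, 171, 11, 10, 91], [348.9, 175.5]), ([332, 204, 11, 11, 92], [336.9, 209.1]), ([219, 206, 3, 10, 20], [220.1, 210.5])]
top red [([428, 48, 10, 10, 27], [434.1, 51.5]), ([166, 82, 7, 6, 35], [168.8, 84.4]), ([310, 176, 9, 6, 12], [314.9, 177.5]), ([172, 207, 7, 7, 28], [174.5, 209.2]), ([163, 214, 8, 6, 27], [165.7, 216.3])]
top red2 [([428, 49, 9, 8, 42], [432.2, 52.7]), ([166, 62, 5, 5, 22], [167.9, 64.1]), ([100, 70, 6, 4, 16], [102.2, 71.4]), ([309, 177, 9, 8, 54], [313.5, 180.4])]
top green [([86, 56, 9, 8, 49], [89.5, 59.6]), ([149, 63, 5, 6, 21], [151.2, 65.6]), ([176, 71, 1, 9, 9], [176.0, 75.0]), ([264, 83, 4, 5, 18], [265.5, 85.2]), ([281, 207, 10, 10, 74], [285.7, 211.7])]
scene blue [([219, 54, 5, 7, 32], [220.9, 56.8]), ([245, 88, 5, 4, 14], [247.1, 89.7]), ([386, 208, 14, 13, 120], [392.5, 213.3]), ([349, 230, 13, 11, 120], [355.1, 235.3])]
scene red [([12, 0, 8, 5, 27], [15.4, 1.5]), ([251, 90, 6, 5, 25], [253.8, 91.9]), ([158, 158, 22, 13, 159], [168.2, 163.2]), ([339, 195, 12, 12, 96], [344.7, 199.9])]
scene red2 []
scene green []
```

```bash
python3 - <<'E'
from h import *
t=cv2.imread('pics/top0.png');s=cv2.imread('pics/scene0.png')
a=cv2.resize(t[165:240,265:365],(800,600),interpolation=cv2.INTER_CUBIC)
cv2.imwrite('pics/t2.png',a)
E
```

```text
(no output)
```

View pics/t1.png

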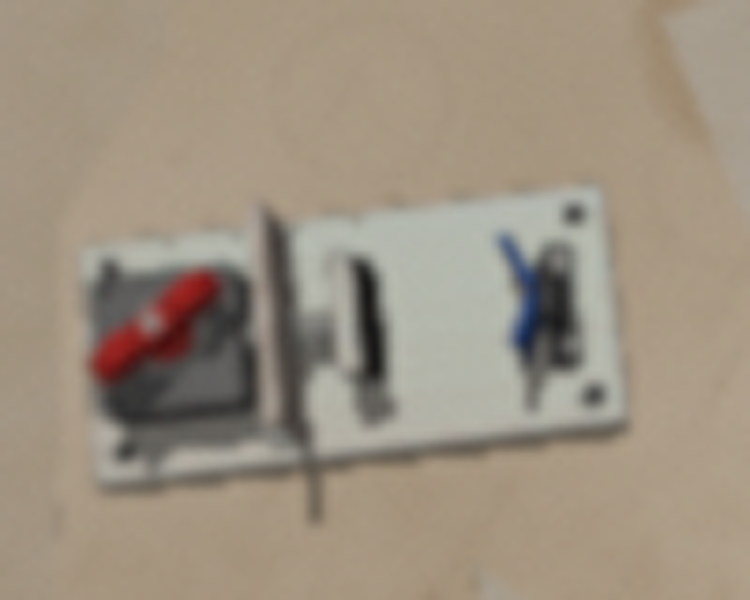

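View pics/s1.png

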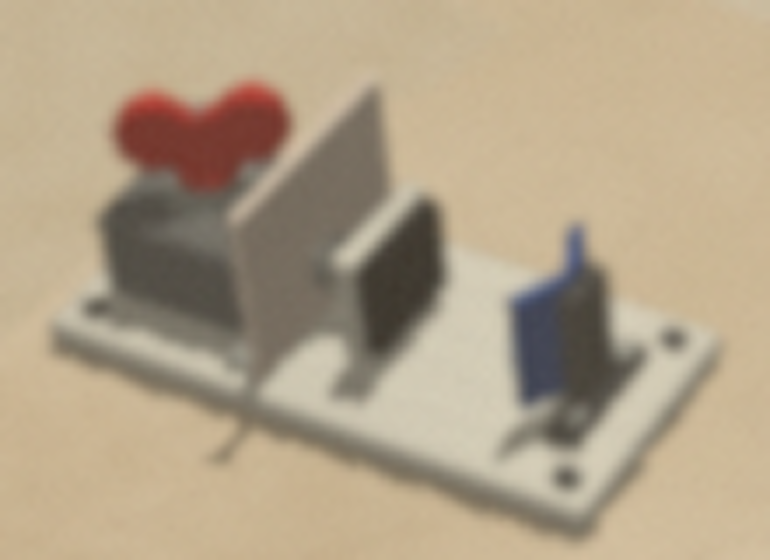

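View pics/t2.png

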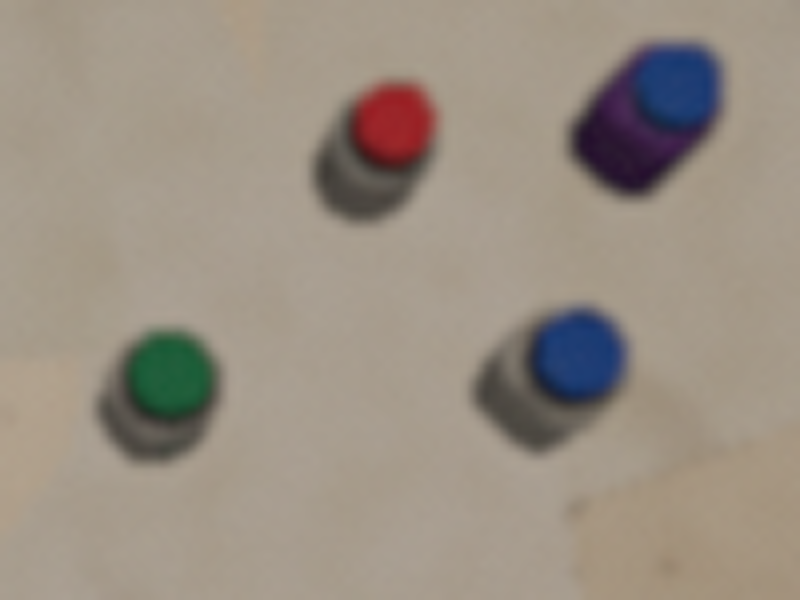

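The top view crop shows plate corners near (84,243), (600,187), (625,425) and (100,482). The wings run from (105,365) to (207,285), and the jaw rubber is at x≈370.

```bash
python3 - <<'E'
from h import *
T=bot.get_calibration('top');S=bot.get_calibration('scene')
np.set_printoptions(precision=4,suppress=True)
f=lambda L:[(150+(x+.5)/7.5-.5,170+(y+.5)/7.5-.5) for x,y in L]
g=lambda L:[(140+(x+.5)/7-.5,145+(y+.5)/7-.5) for x,y in L]
print('cam top',ray(T,[(0,0)])[0],'scene',ray(S,[(0,0)])[0])
print('caps top z=.091',onz(T,[(336.9,209.1)],.091),onz(T,[(285.7,211.7)],.089),onz(T,[(313.5,180)],.087),onz(T,[(348.9,175.5)],.091))
print('cap scene top', onz(S,[(355.1,235.3)],.082))
c=onz(T,f([(84,243),(600,187),(625,425),(100,482)]),.012);print('plate',c)
c2=onz(S,g([(52,330),(720,345),(585,520)]),.012);print('plate scene L,R,front',c2)
w=onz(T,f([(105,365),(207,285),(152,323)]),.084);print('wings',w)
print('panel',onz(T,f([(262,208),(290,430)]),.078))
print('jaw',onz(T,f([(358,262),(372,372)]),.056))
print('bluestop',onz(T,f([(503,237),(535,295),(518,345)]),.062))
# scene caps center: cross cap centroids approx at z .083
s=cv2.imread('pics/scene0.png')
cv2.imwrite('pics/s2.png',cv2.resize(s[185:285,270:410],(784,560),interpolation=cv2.INTER_CUBIC))
E
```

```text
cam top [ 0.3169 -0.0482  1.0531] scene [-0.0712 -0.3933  0.6722]
caps top z=.091 [[ 0.4712 -0.2624  0.091 ]] [[ 0.4706 -0.132   0.089 ]] [[ 0.5508 -0.2093  0.087 ]] [[ 0.5578 -0.3015  0.091 ]]
cap scene top [[ 0.479  -0.2653  0.082 ]]
plate [[0.5252 0.2047 0.012 ]
 [0.5379 0.0137 0.012 ]
 [0.4493 0.0073 0.012 ]
 [0.4366 0.1983 0.012 ]]
plate scene L,R,front [[0.4339 0.1933 0.012 ]
 [0.5349 0.0081 0.012 ]
 [0.4502 0.0017 0.012 ]]
wings [[0.4682 0.1798 0.084 ]
 [0.4943 0.1449 0.084 ]
 [0.482  0.1637 0.084 ]]
panel [[0.5216 0.1269 0.078 ]
 [0.4441 0.1178 0.078 ]]
jaw [[0.5053 0.0971 0.056 ]
 [0.4661 0.0927 0.056 ]]
bluestop [[0.5109 0.0452 0.062 ]
 [0.4898 0.0346 0.062 ]
 [0.4725 0.0409 0.062 ]]
```

View pics/s2.png

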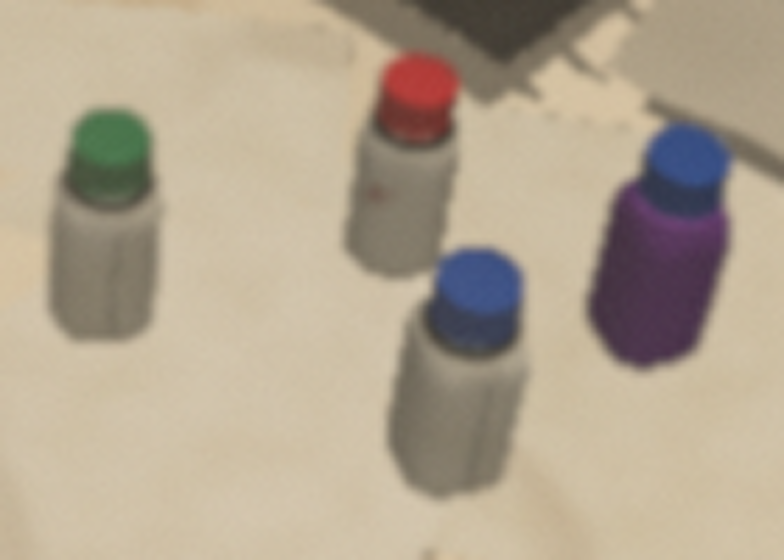

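```bash
python3 - <<'E'
from h import *
from scipy.spatial.transform import Rotation as Ro
np.set_printoptions(precision=4,suppress=True)
s=bot.read_state();R=Ro.from_rotvec(s['tcp_rot']).as_matrix();print(R)
W=bot.get_calibration('wrist');Rw=cv2.Rodrigues(W['rvec'])[0]
print('cam in tool',R.T@(-Rw.T@W['tvec']-s['tool_pos']));print(R.T@Rw.T)
# desired frame: x down, y = +-clamp x (yaw 4deg)
a=np.deg2rad(4);ex=np.array([np.cos(a),np.sin(a),0]);d=np.array([0,0,-1.])
for sg in(1,-1):
    D=np.c_[d,sg*ex,np.cross(d,sg*ex)]
    print(sg,Ro.from_matrix(R.T@D).as_rotvec())
E
```

```text
[[-0.0008  0.4002  0.9164]
 [-0.0017  0.9164 -0.4002]
 [-1.     -0.0018 -0.0001]]
cam in tool [-0.1289 -0.0006 -0.0675]
[[-0.0005 -0.2651  0.9642]
 [ 1.     -0.0003  0.0005]
 [ 0.0001  0.9642  0.2651]]
1 [1.0892 0.001  0.0017]
-1 [-2.0524 -0.0019  0.0011]
```

```bash
cat > d.py <<'E'
# usage: d.py x y z yawdeg -> shift (cm, tool axes) and turn from measured pose to target (tool down, jaw axis yaw)
import sys;from h import *
from scipy.spatial.transform import Rotation as Ro
np.set_printoptions(precision=3,suppress=True)
x,y,z,a=map(float,sys.argv[1:5]);s=bot.read_state();R=Ro.from_rotvec(s['tcp_rot']).as_matrix()
a=np.deg2rad(a);ex=np.array([np.cos(a),np.sin(a),0]);d=np.array([0,0,-1.])
D=np.c_[d,ex,np.cross(d,ex)]
print('t',round(s['time'],2),'pos',s['tool_pos'],'F',s['wrist_force'],'M',s['torque'],'w',round(s['width'],3),'q',s['q'])
print('dp cm',R.T@(np.array([x,y,z])-s['tool_pos'])*100,'rot',Ro.from_matrix(R.T@D).as_rotvec())
E
python3 d.py .488 .09 .25 4
python3 -m creep '[{"grip":8.5,"dp":[-0.6,-39.7,41.1],"rotation":[1.089,0,0]},{"grip":8.5,"dp":[-0.6,-39.7,41.1],"rotation":[1.089,0,0]},{"grip":8.5,"dp":[-0.6,-39.7,41.1],"rotation":[1.089,0,0]},{"grip":8.5,"dp":[-0.6,-39.7,41.1],"rotation":[1.089,0,0]},{"grip":8.5,"dp":[-0.6,-39.7,41.1],"rotation":[1.089,0,0]}]'
python3 d.py .488 .09 .25 4
```

```text
t 0.15 pos [0.27  0.618 0.244] F [-0.531  0.118  0.141] M [-0.003  0.002 -0.019] w 0.998 q [ 1.122  0.265  1.605 -0.     1.274 -0.037]
dp cm [ -0.509 -39.666  41.119] rot [1.089 0.001 0.002]
time: 0.57
tool_pos: [0.3496, 0.4241, 0.247]
tcp_rot: [0.811, 1.414, -0.812]
wrist_force: [0.3, 0.3, 0.9]
width: 0.995
t 0.57 pos [0.35  0.424 0.247] F [0.261 0.285 0.858] M [-0.004 -0.072 -0.013] w 0.995 q [ 0.836  0.026  1.871 -0.     1.245  0.308]
dp cm [-0.284 -4.9   35.827] rot [0.459 0.001 0.   ]
```

```bash

python3 -m creep '[{"dp":[-0.3,-4.9,35.8],"rotation":[0.459,0,0],"grip":8.5},{"dp":[-0.3,-4.9,35.8],"rotation":[0.459,0,0],"grip":8.5},{"dp":[-0.3,-4.9,35.8],"rotation":[0.459,0,0],"grip":8.5},{"dp":[-0.3,-4.9,35.8],"rotation":[0.459,0,0],"grip":8.5},{"dp":[-0.3,-4.9,35.8],"rotation":[0.459,0,0],"grip":8.5}]'
python3 d.py .488 .09 .25 4
```

```text
time: 0.98
tool_pos: [0.4304, 0.2319, 0.2491]
tcp_rot: [1.156, 1.242, -1.156]
wrist_force: [1.4, -0.4, 0.7]
width: 0.992
t 0.98 pos [0.43  0.232 0.249] F [ 1.407 -0.44   0.744] M [-0.012 -0.046  0.022] w 0.992 q [ 0.443 -0.096  1.985 -0.     1.252  0.372]
dp cm [-0.087  4.732 14.57 ] rot [ 0.002 -0.    -0.   ]
```

```bash

python3 -m creep '[{"dp":[-0.1,4.7,14.6],"rotation":[0,0,0],"grip":8.5},{"dp":[-0.1,4.7,14.6],"rotation":[0,0,0],"grip":8.5},{"dp":[-0.1,4.7,14.6],"rotation":[0,0,0],"grip":8.5},{"dp":[-0.1,4.7,14.6],"rotation":[0,0,0],"grip":8.5},{"dp":[-0.1,4.7,14.6],"rotation":[0,0,0],"grip":8.5}]'
python3 d.py .488 .09 .25 4
python3 - <<'E'
from h import *
c=bot.get_calibration('wrist');p,d=bot.read_camera('wrist')
cv2.imwrite('pics/w1.png',p[:,:,::-1]);np.save('w1.npy',c,allow_pickle=True)
cv2.imwrite('pics/w1b.png',cv2.resize(p[:,:,::-1],(800,600),interpolation=cv2.INTER_CUBIC))
E
```

```text
time: 1.4
tool_pos: [0.4896, 0.0872, 0.2501]
tcp_rot: [1.156, 1.239, -1.158]
wrist_force: [0.2, -0.2, -0.5]
width: 0.995
t 1.4 pos [0.49  0.087 0.25 ] F [ 0.165 -0.179 -0.54 ] M [-0.027 -0.047 -0.032] w 0.995 q [ 0.128 -0.08   1.969 -0.003  1.252  0.059]
dp cm [ 0.011 -0.136 -0.287] rot [ 0.     0.002 -0.001]
```

View pics/w1b.png

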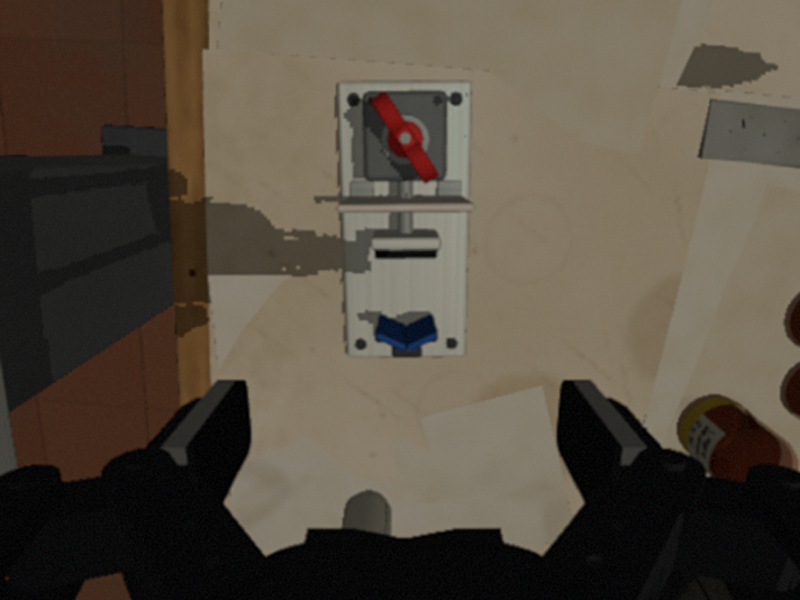

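The wrist view shows the clamp squarely: red wings at about (405,138), the panel edge at y≈205, the jaw rubber at (407,252) and the V-stop at (406,330). I'll enlarge it to get exact positions.

```bash
python3 - <<'E'
import cv2
p=cv2.imread('pics/w1.png');cv2.imwrite('pics/w1c.png',cv2.resize(p[45:240,205:315],None,fx=3,fy=3,interpolation=cv2.INTER_CUBIC))
cv2.imwrite('pics/w1d.png',cv2.resize(p[45:125,210:310],None,fx=7.5,fy=7.5,interpolation=cv2.INTER_CUBIC))
cv2.imwrite('pics/w1e.png',cv2.resize(p[120:235,205:315],None,fx=5,fy=5,interpolation=cv2.INTER_CUBIC))
E
```

```text
(no output)
```

View pics/w1d.png

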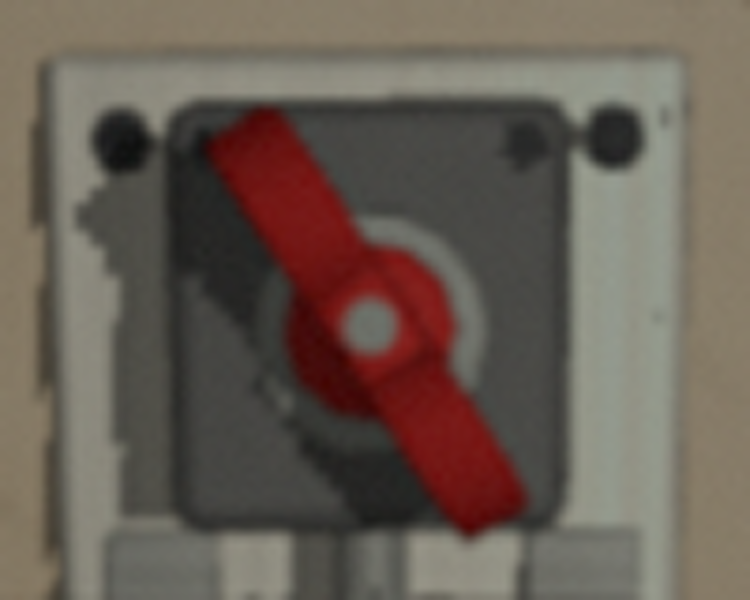

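View pics/w1e.png

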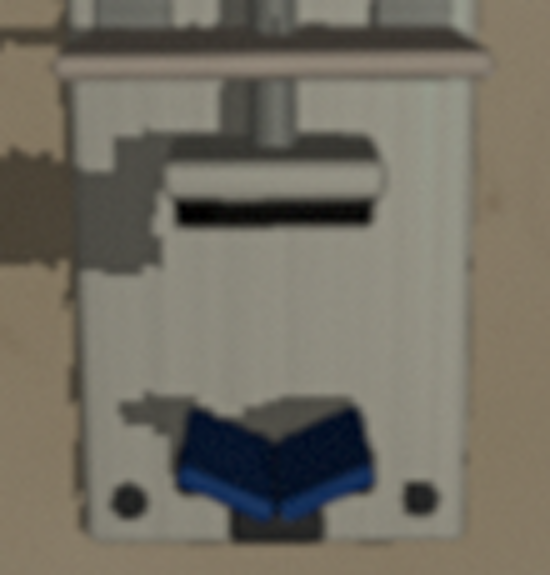

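```bash
python3 - <<'E'
from h import *
np.set_printoptions(precision=4,suppress=True)
W=np.load('w1.npy',allow_pickle=True).item()
d=lambda L:[(210+(x+.5)/7.5-.5,45+(y+.5)/7.5-.5) for x,y in L]
e=lambda L:[(205+(x+.5)/5-.5,120+(y+.5)/5-.5) for x,y in L]
print('cam',ray(W,[(0,0)])[0])
TL,TR=onz(W,d([(50,60),(685,60)]),.012);BL,BR=onz(W,e([(92,538),(462,537)]),.012)
print('plate',TL,TR,BL,BR,'len',np.linalg.norm(TL-BL),np.linalg.norm(TR-BR),'wid',np.linalg.norm(TL-TR),np.linalg.norm(BL-BR))
ctr=(TL+TR+BL+BR)/4;print('ctr',ctr)
y1=(TL+TR-BL-BR)[:2];x1=(TR+BR-TL-BL)[:2]
print('yaw from y,x',np.rad2deg(np.arctan2(-y1[0],y1[1])),np.rad2deg(np.arctan2(x1[1],x1[0])))
k=onz(W,d([(369,327)]),.084)[0];print('knob',k)
w=onz(W,d([(245,128),(497,515)]),.078);dw=w[1]-w[0];print('wing',w,np.rad2deg(np.arctan2(dw[1],dw[0])),np.linalg.norm(dw))
print('panel top knob side',onz(W,e([(58,55),(490,55)]),.078))
J=onz(W,e([(178,205),(372,203)]),.056);print('rubber',J)
print('rubber lower edge of dark z.056',onz(W,e([(178,225),(372,222)]),.056),)
print('V',onz(W,e([(180,472),(275,503),(370,465)]),.062))
E
```

```text
cam [0.4843 0.1542 0.3789]
plate [0.4381 0.1982 0.012 ] [0.5253 0.2043 0.012 ] [0.4534 0.0065 0.012 ] [0.5403 0.0128 0.012 ] len 0.1923900954512778 0.192167627203003 wid 0.08736004882983915 0.08719858656883848
ctr [0.4893 0.1054 0.012 ]
yaw from y,x 4.524879569537857 4.0797188168603435
knob [0.4844 0.1636 0.084 ]
wing [[0.4688 0.1845 0.078 ]
 [0.5009 0.1436 0.078 ]] -51.90632742570319 0.05197360141942163
panel top knob side [[0.449  0.1248 0.078 ]
 [0.526  0.1302 0.078 ]]
rubber [[0.471  0.0952 0.056 ]
 [0.5089 0.0982 0.056 ]]
rubber lower edge of dark z.056 [[0.4712 0.0912 0.056 ]
 [0.5093 0.0944 0.056 ]]
V [[0.4747 0.042  0.062 ]
 [0.4942 0.0367 0.062 ]
 [0.5127 0.0462 0.062 ]]
```

```bash
python3 d.py .471 -.29 .25 4.2
```

```text
t 1.45 pos [0.489 0.089 0.25 ] F [-0.41   0.346  0.667] M [-0.045  0.008 -0.049] w 0.994 q [ 0.131 -0.08   1.969 -0.     1.253  0.061]
dp cm [ 0.015 -4.423 37.723] rot [-0.003  0.     0.   ]
```

```bash

python3 -m creep '[{"dp":[0,-4.4,37.7],"rotation":[0,0,0],"grip":8.5},{"dp":[0,-4.4,37.7],"rotation":[0,0,0],"grip":8.5},{"dp":[0,-4.4,37.7],"rotation":[0,0,0],"grip":8.5},{"dp":[0,-4.4,37.7],"rotation":[0,0,0],"grip":8.5},{"dp":[0,-4.4,37.7],"rotation":[0,0,0],"grip":8.5}]' 60
python3 d.py .471 -.29 .25 4.2
```

```text
time: 1.87
tool_pos: [0.4791, -0.1166, 0.2502]
tcp_rot: [1.153, 1.245, -1.152]
wrist_force: [1.1, -0.1, -0.2]
width: 0.993
t 1.87 pos [ 0.479 -0.117  0.25 ] F [ 1.129 -0.1   -0.182] M [-0.036 -0.033 -0.02 ] w 0.993 q [-0.29  -0.088  1.976  0.001  1.254 -0.367]
dp cm [ 0.004 -2.139 17.229] rot [ 0.004 -0.001 -0.   ]
```

```bash

python3 -m creep '[{"dp":[0,-2.1,17.2],"rotation":[0,0,0],"grip":8.5},{"dp":[0,-2.1,17.2],"rotation":[0,0,0],"grip":8.5},{"dp":[0,-2.1,17.2],"rotation":[0,0,0],"grip":8.5},{"dp":[0,-2.1,17.2],"rotation":[0,0,0],"grip":8.5},{"dp":[0,-2.1,17.2],"rotation":[0,0,0],"grip":8.5}]' 60
python3 - <<'E'
from h import *
c=bot.get_calibration('wrist');p,d=bot.read_camera('wrist')
cv2.imwrite('pics/w2.png',p[:,:,::-1]);np.save('w2.npy',c,allow_pickle=True);np.save('w2d.npy',d)
print(blobs(p[:,:,::-1].copy(),(100,100,40),(128,255,255),40)[0])
cv2.imwrite('pics/w2b.png',cv2.resize(p[:,:,::-1],(800,600),interpolation=cv2.INTER_CUBIC))
E
```

```text
time: 2.28
tool_pos: [0.4713, -0.2939, 0.2501]
tcp_rot: [1.154, 1.241, -1.157]
wrist_force: [0.4, -0.0, 0.5]
width: 0.996
[([248, 130, 33, 33, 880], [264.2, 145.9]), ([340, 180, 32, 33, 761], [356.1, 197.0])]
```

View pics/w2b.png

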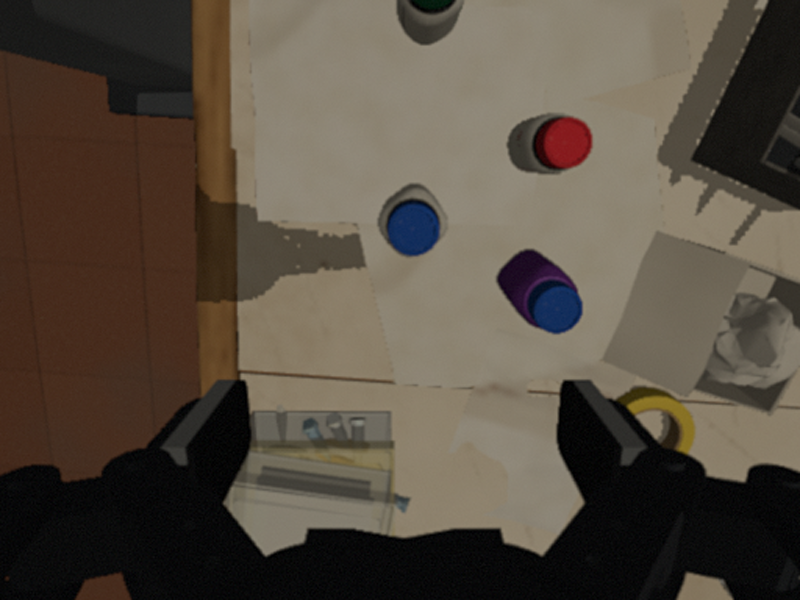

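The blue cap is at pixel (264,146), on the white bottle. The purple one at (356,197) and the red one at (360,92) are clear of it.

```bash
python3 - <<'E'
from h import *
W=np.load('w2.npy',allow_pickle=True).item();d=np.load('w2d.npy')
print(ray(W,[(0,0)])[0],onz(W,[(264.2,145.9)],.091),d[146,264])
o,r=ray(W,[(264.2,145.9)]);print(o+r*d[146,264])
E
python3 d.py .4727 -.260 .25 4.2
```

```text
[ 0.46595107 -0.2269254   0.37878488] [[ 0.4738929  -0.26530712  0.091     ]] 0.28960592
[[ 0.47394588 -0.26556316  0.08908025]]
t 2.33 pos [ 0.471 -0.292  0.25 ] F [ 0.248 -0.112  0.288] M [-0.022  0.001  0.019] w 0.996 q [-0.6    0.034  1.858 -0.001  1.25  -0.671]
dp cm [-0.018  0.368 -3.22 ] rot [-0.002  0.001  0.   ]
```

```bash
python3 d.py .4737 -.265 .13 4.2
python3 -m creep '[{"dp":[3,0.5,-2.7],"rotation":[0,0,0],"grip":8.5},{"dp":[7,0.5,-2.7],"rotation":[0,0,0],"grip":8.5},{"dp":[11,0.5,-2.7],"rotation":[0,0,0],"grip":8.5},{"dp":[12,0.5,-2.7],"rotation":[0,0,0],"grip":8.5},{"dp":[12,0.5,-2.7],"rotation":[0,0,0],"grip":8.5}]' 60
python3 d.py .4737 -.265 .045 4.2
```

```text
t 2.33 pos [ 0.471 -0.292  0.25 ] F [ 0.248 -0.112  0.288] M [-0.022  0.001  0.019] w 0.996 q [-0.6    0.034  1.858 -0.001  1.25  -0.671]
dp cm [11.983  0.436 -2.725] rot [-0.002  0.001  0.   ]
time: 2.75
tool_pos: [0.4716, -0.2583, 0.1261]
tcp_rot: [1.153, 1.254, -1.155]
wrist_force: [0.4, 0.9, 0.1]
width: 0.995
t 2.75 pos [ 0.472 -0.258  0.126] F [0.375 0.949 0.124] M [-0.005 -0.011  0.045] w 0.995 q [-0.548  0.118  2.009  0.001  1.023 -0.625]
dp cm [8.101 0.219 0.729] rot [ 0.003 -0.006  0.008]
```

```bash

python3 -m creep '[{"dp":[0,0,0],"rotation":[0,0,0],"grip":8.5},{"dp":[0,0,0],"rotation":[0,0,0],"grip":8.5}]'
python3 d.py .4737 -.265 .045 4.2
```

```text
time: 2.92
tool_pos: [0.4764, -0.2625, 0.1329]
tcp_rot: [1.153, 1.24, -1.152]
wrist_force: [-0.2, -0.8, 0.0]
width: 0.995
t 2.92 pos [ 0.476 -0.262  0.133] F [-0.222 -0.774  0.033] M [-0.038  0.01  -0.018] w 0.995 q [-0.549  0.114  2.     0.     1.023 -0.625]
dp cm [ 8.788 -0.321  0.21 ] rot [ 0.002  0.002 -0.003]
```

```bash
for i in 1 2; do
python3 -m creep '[{"dp":[0,0,0],"rotation":[0,0,0],"grip":8.5}]'|grep -v f
python3 d.py .4737 -.265 .045 4.2; done
```

```text
time: 3.0
tool_pos: [0.4766, -0.263, 0.1334]
tcp_rot: [1.154, 1.238, -1.152]
width: 0.994
t 3.0 pos [ 0.477 -0.263  0.133] F [ 0.433 -0.554 -0.117] M [-0.029  0.064  0.007] w 0.994 q [-0.55   0.113  2.     0.     1.023 -0.625]
dp cm [ 8.834 -0.342  0.148] rot [ 0.002  0.003 -0.004]
time: 3.08
tool_pos: [0.4761, -0.263, 0.1329]
tcp_rot: [1.154, 1.239, -1.152]
width: 0.994
t 3.08 pos [ 0.476 -0.263  0.133] F [ 0.435 -0.136  0.662] M [ 0.015  0.012 -0.02 ] w 0.994 q [-0.551  0.113  2.001  0.     1.023 -0.626]
dp cm [ 8.788 -0.292  0.156] rot [ 0.002  0.003 -0.004]
```

```bash

python3 -m creep '[{"dp":[1,-0.3,0.2],"rotation":[0,0,0],"grip":8.5},{"dp":[4.5,-0.3,0.2],"rotation":[0,0,0],"grip":8.5},{"dp":[7.5,-0.3,0.2],"rotation":[0,0,0],"grip":8.5},{"dp":[8.8,-0.3,0.2],"rotation":[0,0,0],"grip":8.5},{"dp":[8.8,-0.3,0.2],"rotation":[0,0,0],"grip":8.5}]' 40
python3 -m creep '[{"dp":[0,0,0],"rotation":[0,0,0],"grip":8.5},{"dp":[0,0,0],"rotation":[0,0,0],"grip":8.5}]' 40
python3 d.py .4737 -.265 .045 4.2
python3 - <<'E'
from h import *
p,d=bot.read_camera('wrist');cv2.imwrite('pics/w3.png',p[:,:,::-1])
E
```

```text
time: 3.5
tool_pos: [0.4682, -0.2627, 0.0382]
tcp_rot: [1.154, 1.251, -1.157]
wrist_force: [-0.7, 0.6, -0.3]
width: 0.993
time: 3.67
tool_pos: [0.4725, -0.2651, 0.0433]
tcp_rot: [1.154, 1.241, -1.153]
wrist_force: [0.6, 0.6, 0.3]
width: 0.995
t 3.67 pos [ 0.472 -0.265  0.043] F [0.636 0.62  0.27 ] M [-0.005 -0.044  0.044] w 0.995 q [-0.557  0.227  2.062 -0.     0.85  -0.632]
dp cm [-0.168  0.126 -0.003] rot [ 0.001  0.001 -0.002]
```

View pics/w3.png

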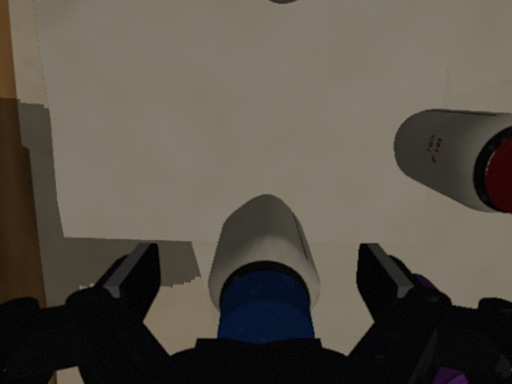

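The bottle stands centred between the open pads (cap at about (264,310)). I'll close with 20 N.

```bash

python3 -m creep '[{"dp":[0,0,0],"rotation":[0,0,0],"grip":4.5},{"dp":[0,0,0],"rotation":[0,0,0],"grip":3.5},{"dp":[0,0,0],"rotation":[0,0,0],"grip":3},{"dp":[0,0,0],"rotation":[0,0,0],"grip":3},{"dp":[0,0,0],"rotation":[0,0,0],"grip":3}]' 20
python3 -m creep '[{"dp":[0,0,0],"rotation":[0,0,0],"grip":3},{"dp":[0,0,0],"rotation":[0,0,0],"grip":3},{"dp":[0,0,0],"rotation":[0,0,0],"grip":3},{"dp":[0,0,0],"rotation":[0,0,0],"grip":3},{"dp":[0,0,0],"rotation":[0,0,0],"grip":3}]' 20
```

```text
time: 4.13
tool_pos: [0.4722, -0.2647, 0.0432]
tcp_rot: [1.154, 1.242, -1.153]
wrist_force: [0.0, 0.4, 4.7]
width: 0.484
time: 4.55
tool_pos: [0.4723, -0.2647, 0.0432]
tcp_rot: [1.154, 1.242, -1.153]
wrist_force: [-0.4, 0.2, 5.7]
width: 0.478
```

```bash

python3 -m creep '[{"dp":[-2,0,0],"rotation":[0,0,0],"grip":3},{"dp":[-6,0,0],"rotation":[0,0,0],"grip":3},{"dp":[-10,0,0],"rotation":[0,0,0],"grip":3},{"dp":[-13,0,0],"rotation":[0,0,0],"grip":3},{"dp":[-15.5,0,0],"rotation":[0,0,0],"grip":3}]' 20
python3 d.py .4917 .065 .2 4.2
```

```text
time: 4.97
tool_pos: [0.4722, -0.2646, 0.1999]
tcp_rot: [1.154, 1.241, -1.153]
wrist_force: [0.2, -1.0, -0.6]
width: 0.476
t 4.97 pos [ 0.472 -0.265  0.2  ] F [ 0.223 -0.975 -0.645] M [-0.036  0.043  0.045] w 0.476 q [-0.557  0.044  1.942 -0.     1.153 -0.632]
dp cm [ -0.051   4.422 -32.725] rot [ 0.002  0.002 -0.002]
```

```bash

python3 -m creep '[{"dp":[0,0.4,-3],"rotation":[0,0,0],"grip":3},{"dp":[0,0.9,-7],"rotation":[0,0,0],"grip":3},{"dp":[0,1.5,-11],"rotation":[0,0,0],"grip":3},{"dp":[0,2,-15],"rotation":[0,0,0],"grip":3},{"dp":[0,2.6,-19],"rotation":[0,0,0],"grip":3}]' 20
python3 -m creep '[{"dp":[0,0.5,-4],"rotation":[0,0,0],"grip":3},{"dp":[0,1,-8],"rotation":[0,0,0],"grip":3},{"dp":[0,1.5,-11],"rotation":[0,0,0],"grip":3},{"dp":[0,1.8,-13],"rotation":[0,0,0],"grip":3},{"dp":[0,1.8,-13.7],"rotation":[0,0,0],"grip":3}]' 20
python3 -m creep '[{"dp":[0,0,0],"rotation":[0,0,0],"grip":3},{"dp":[0,0,0],"rotation":[0,0,0],"grip":3}]' 20
python3 d.py .4917 .065 .2 4.2
python3 - <<'E'
from h import *
c=bot.get_calibration('wrist');p,d=bot.read_camera('wrist')
cv2.imwrite('pics/w4.png',p[:,:,::-1]);np.save('w4.npy',c,allow_pickle=True);np.save('w4d.npy',d)
cv2.imwrite('pics/w4b.png',cv2.resize(p[:,:,::-1],(800,600),interpolation=cv2.INTER_CUBIC))
p,d=bot.read_camera('scene')
cv2.imwrite('pics/s4.png',cv2.resize(p[100:250,100:300,::-1],(800,600),interpolation=cv2.INTER_CUBIC))
E
```

```text
time: 5.38
tool_pos: [0.4825, -0.0713, 0.1968]
tcp_rot: [1.154, 1.244, -1.155]
wrist_force: [-0.8, 0.6, -0.2]
width: 0.482
time: 5.8
tool_pos: [0.4906, 0.068, 0.1968]
tcp_rot: [1.152, 1.246, -1.151]
wrist_force: [-0.0, 0.1, -0.7]
width: 0.482
time: 5.97
tool_pos: [0.4906, 0.0647, 0.1967]
tcp_rot: [1.152, 1.244, -1.154]
wrist_force: [-0.5, -0.8, -0.3]
width: 0.484
t 5.97 pos [0.491 0.065 0.197] F [-0.537 -0.757 -0.288] M [-0.055  0.001  0.013] w 0.484 q [ 0.081 -0.042  2.034 -0.001  1.15   0.006]
dp cm [-0.326  0.116 -0.018] rot [0.003 0.001 0.001]
```

View pics/w4b.png

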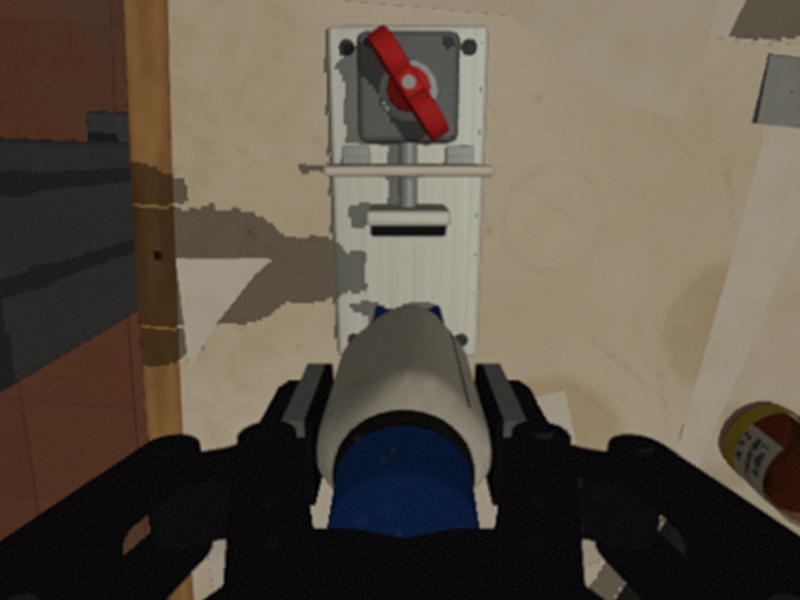

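View pics/s4.png

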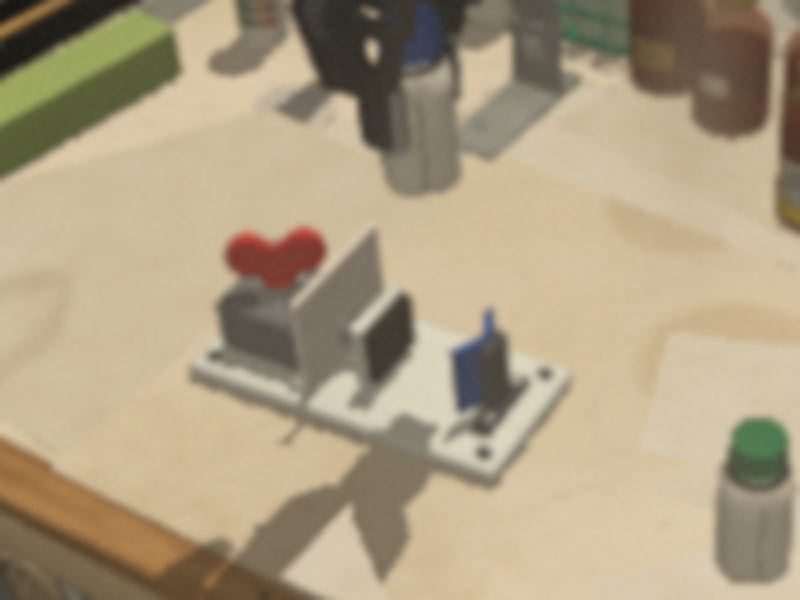

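The wrist view shows the bottle held upright, with knob screw at (408,83), rubber front edge at y≈235 and panel at y≈170. I'll re-measure the seat from this nearer view.

```bash
python3 - <<'E'
from h import *
np.set_printoptions(precision=4,suppress=True)
W=np.load('w4.npy',allow_pickle=True).item()
f=lambda L:[((x+.5)*.64-.5,(y+.5)*.64-.5) for x,y in L]
k=onz(W,f([(408,83)]),.084)[0];print('cam',ray(W,[(0,0)])[0],'knob',k,k[:2]+.099*np.array([np.sin(.073),-np.cos(.073)]))
print('rub',onz(W,f([(373,236),(446,236)]),.056),'panel',onz(W,f([(323,166),(493,167)]),.078))
c=onz(W,f([(327,28),(487,27),(341,352),(478,352)]),.012);print(c)
E
```

```text
cam [0.4851 0.1314 0.3256] knob [0.4844 0.1627 0.084 ] [0.4916 0.0639]
rub [[0.472  0.0904 0.056 ]
 [0.5098 0.0933 0.056 ]] panel [[0.448  0.1245 0.078 ]
 [0.5264 0.1301 0.078 ]]
[[0.4373 0.1974 0.012 ]
 [0.5254 0.2046 0.012 ]
 [0.4538 0.0074 0.012 ]
 [0.5417 0.0142 0.012 ]]
```

```bash

python3 -m creep '[{"dp":[2,0.1,0],"rotation":[0,0,0],"grip":3},{"dp":[5,0.1,0],"rotation":[0,0,0],"grip":3},{"dp":[8,0.1,0],"rotation":[0,0,0],"grip":3},{"dp":[10.5,0.1,0],"rotation":[0,0,0],"grip":3},{"dp":[11.5,0.1,0],"rotation":[0,0,0],"grip":3}]' 20
python3 -m creep '[{"dp":[0.5,0,0],"rotation":[0,0,0],"grip":3},{"dp":[1,0,0],"rotation":[0,0,0],"grip":3},{"dp":[1.2,0,0],"rotation":[0,0,0],"grip":3},{"dp":[1.2,0,0],"rotation":[0,0,0],"grip":3},{"dp":[1.2,0,0],"rotation":[0,0,0],"grip":3}]' 20
python3 d.py .4916 .0645 .055 4.2
```

```text
time: 6.48
tool_pos: [0.4891, 0.0635, 0.0785]
tcp_rot: [1.152, 1.247, -1.16]
wrist_force: [-1.0, -0.2, -0.6]
width: 0.483
time: 6.9
tool_pos: [0.4932, 0.0651, 0.0715]
tcp_rot: [1.155, 1.242, -1.152]
wrist_force: [0.4, -0.1, -0.9]
width: 0.48
t 6.9 pos [0.493 0.065 0.072] F [ 0.358 -0.055 -0.913] M [-0.018  0.023 -0.005] w 0.48 q [ 0.081  0.108  2.139 -0.     0.892  0.006]
dp cm [ 1.653 -0.165  0.051] rot [ 0.002  0.    -0.002]
```

```bash

python3 -m creep '[{"dp":[0.4,-0.1,0],"rotation":[0,0,0],"grip":3},{"dp":[0.8,-0.1,0],"rotation":[0,0,0],"grip":3},{"dp":[1.2,-0.1,0],"rotation":[0,0,0],"grip":3},{"dp":[1.4,-0.1,0],"rotation":[0,0,0],"grip":3},{"dp":[1.4,-0.1,0],"rotation":[0,0,0],"grip":3}]' 20
python3 d.py .4916 .0645 .055 4.2
python3 -m creep '[{"dp":[0.1,0,0],"rotation":[0,0,0],"grip":3},{"dp":[0.2,0,0],"rotation":[0,0,0],"grip":3},{"dp":[0.2,0,0],"rotation":[0,0,0],"grip":3}]' 20
python3 d.py .4916 .0645 .055 4.2
python3 - <<'E'
from h import *
c=bot.get_calibration('wrist');p,d=bot.read_camera('wrist')
cv2.imwrite('pics/w5.png',cv2.resize(p[:,:,::-1],(800,600),interpolation=cv2.INTER_CUBIC))
p,d=bot.read_camera('scene')
cv2.imwrite('pics/s5.png',cv2.resize(p[120:240,130:290,::-1],(800,600),interpolation=cv2.INTER_CUBIC))
E
```

```text
time: 7.32
tool_pos: [0.4903, 0.0651, 0.0554]
tcp_rot: [1.153, 1.245, -1.155]
wrist_force: [-0.3, 0.0, -1.1]
width: 0.484
t 7.32 pos [0.49  0.065 0.055] F [-0.305  0.021 -1.098] M [0.006 0.037 0.025] w 0.484 q [ 0.082  0.13   2.152 -0.     0.862  0.006]
dp cm [0.042 0.13  0.066] rot [0.002 0.    0.001]
time: 7.57
tool_pos: [0.4908, 0.0651, 0.0551]
tcp_rot: [1.153, 1.244, -1.154]
wrist_force: [-3.2, 0.7, 8.1]
width: 0.477
t 7.57 pos [0.491 0.065 0.055] F [-3.248  0.749  8.051] M [-0.063  0.738 -0.057] w 0.477 q [0.082 0.131 2.151 0.    0.861 0.006]
dp cm [0.013 0.07  0.069] rot [ 0.002 -0.     0.001]
```

View pics/w5.png

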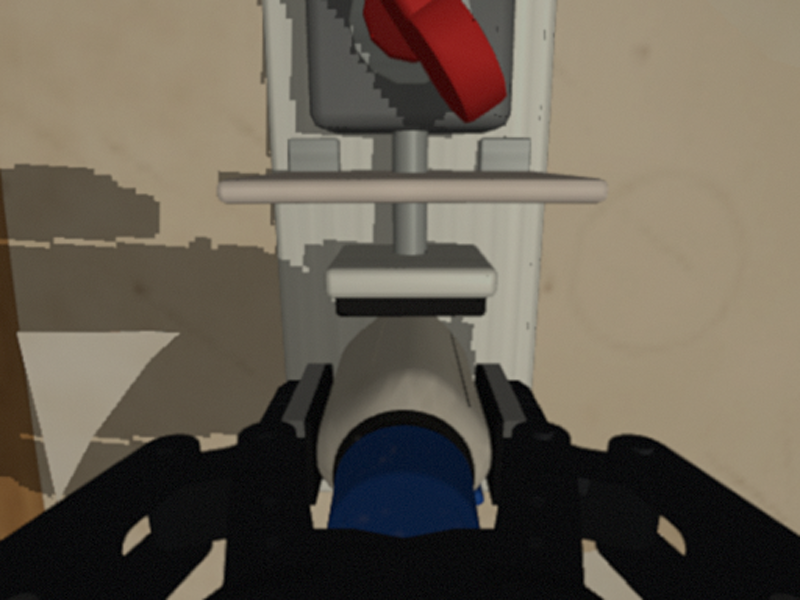

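View pics/s5.png

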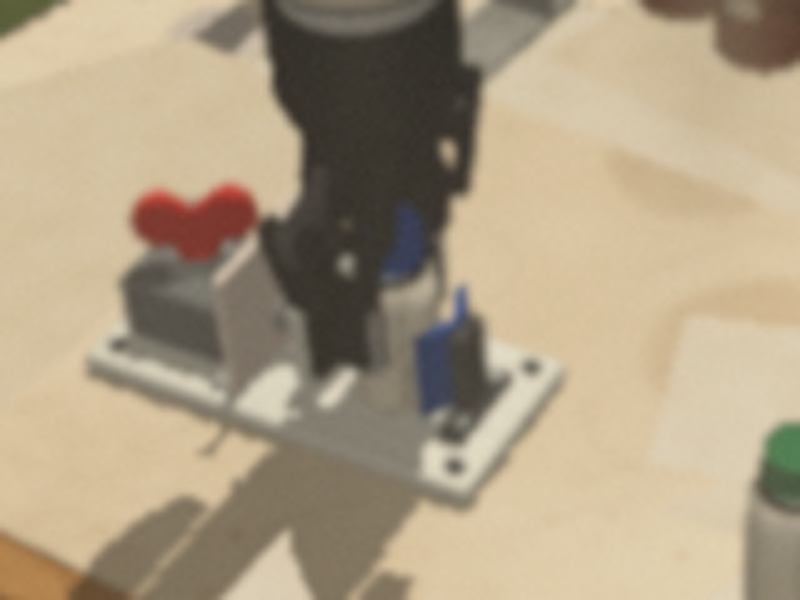

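The bottle is on the deck (8 N contact), with a visible gap to the jaw and the V-stop behind it. I'll release, then rise.

```bash

python3 -m creep '[{"dp":[-0.1,0,0],"rotation":[0,0,0],"grip":4.1},{"dp":[-0.1,0,0],"rotation":[0,0,0],"grip":4.4},{"dp":[-0.1,0,0],"rotation":[0,0,0],"grip":5.5},{"dp":[-0.1,0,0],"rotation":[0,0,0],"grip":7},{"dp":[-0.1,0,0],"rotation":[0,0,0],"grip":7}]' 20
python3 -m creep '[{"dp":[0,0,0],"rotation":[0,0,0],"grip":7},{"dp":[-2,0,0],"rotation":[0,0,0],"grip":7},{"dp":[-5,0,0],"rotation":[0,0,0],"grip":7},{"dp":[-9,0,0],"rotation":[0,0,0],"grip":7},{"dp":[-13,0,0],"rotation":[0,0,0],"grip":7}]' 60
python3 d.py .4844 .163 .16 38.1
python3 - <<'E'
from h import *
c=bot.get_calibration('wrist');p,d=bot.read_camera('wrist')
cv2.imwrite('pics/w6.png',cv2.resize(p[:,:,::-1],(800,600),interpolation=cv2.INTER_CUBIC));np.save('w6.npy',c,allow_pickle=True)
E
```

```text
time: 8.08
tool_pos: [0.491, 0.0651, 0.0551]
tcp_rot: [1.154, 1.244, -1.154]
wrist_force: [-0.8, 0.5, 0.7]
width: 0.818
time: 8.5
tool_pos: [0.4896, 0.0649, 0.1854]
tcp_rot: [1.152, 1.246, -1.156]
wrist_force: [0.8, -0.0, -0.2]
width: 0.813
t 8.5 pos [0.49  0.065 0.185] F [ 0.757 -0.046 -0.216] M [ 0.023 -0.006 -0.006] w 0.813 q [ 0.081 -0.032  2.047 -0.     1.13   0.006]
dp cm [ 2.535  0.22  -9.819] rot [-0.59  -0.001  0.003]
```

View pics/w6.png

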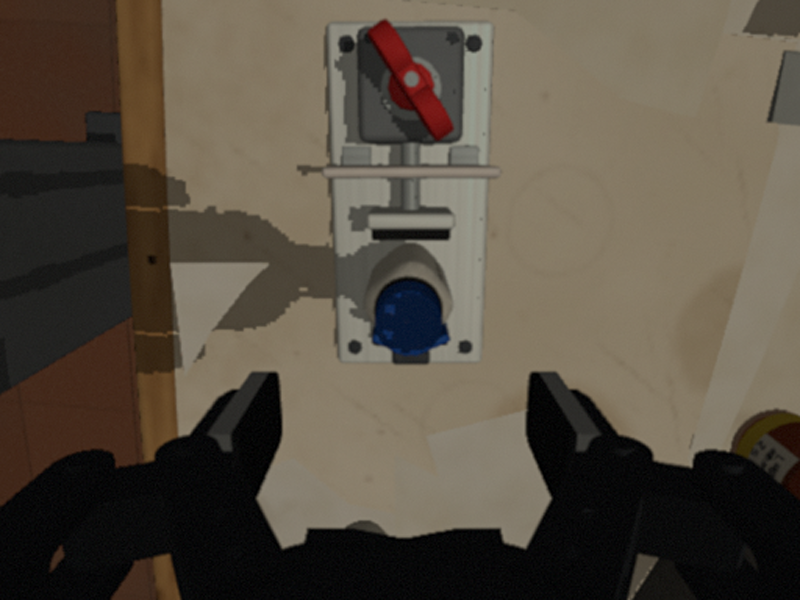

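```bash

python3 -m creep '[{"dp":[0,0,-2],"rotation":[-0.12,0,0],"grip":3.5},{"dp":[0,0.1,-5],"rotation":[-0.24,0,0],"grip":3},{"dp":[0,0.2,-8],"rotation":[-0.36,0,0],"grip":3},{"dp":[1,0.2,-9.5],"rotation":[-0.48,0,0],"grip":3},{"dp":[2,0.2,-9.8],"rotation":[-0.59,0,0],"grip":3}]' 80
python3 -m creep '[{"dp":[0,0,0],"rotation":[0,0,0],"grip":3},{"dp":[0,0,0],"rotation":[0,0,0],"grip":3},{"dp":[0,0,0],"rotation":[0,0,0],"grip":3}]' 80
python3 d.py .4844 .163 .069 38.1
python3 - <<'E'
from h import *
c=bot.get_calibration('wrist');p,d=bot.read_camera('wrist')
cv2.imwrite('pics/w7.png',cv2.resize(p[:,:,::-1],(800,600),interpolation=cv2.INTER_CUBIC));np.save('w7.npy',c,allow_pickle=True)
E
```

```text
time: 8.97
tool_pos: [0.4862, 0.1656, 0.1658]
tcp_rot: [0.703, 1.453, -0.698]
wrist_force: [-0.3, 0.5, -0.9]
width: 0.351
time: 9.22
tool_pos: [0.4857, 0.1626, 0.1653]
tcp_rot: [0.709, 1.452, -0.709]
wrist_force: [0.4, 0.1, 0.6]
width: 0.352
t 9.22 pos [0.486 0.163 0.165] F [0.374 0.084 0.618] M [ 0.025 -0.019  0.027] w 0.352 q [ 0.274  0.022  2.033 -0.     1.087 -0.387]
dp cm [ 9.63  -0.077 -0.119] rot [-0.003  0.     0.   ]
```

View pics/w7.png

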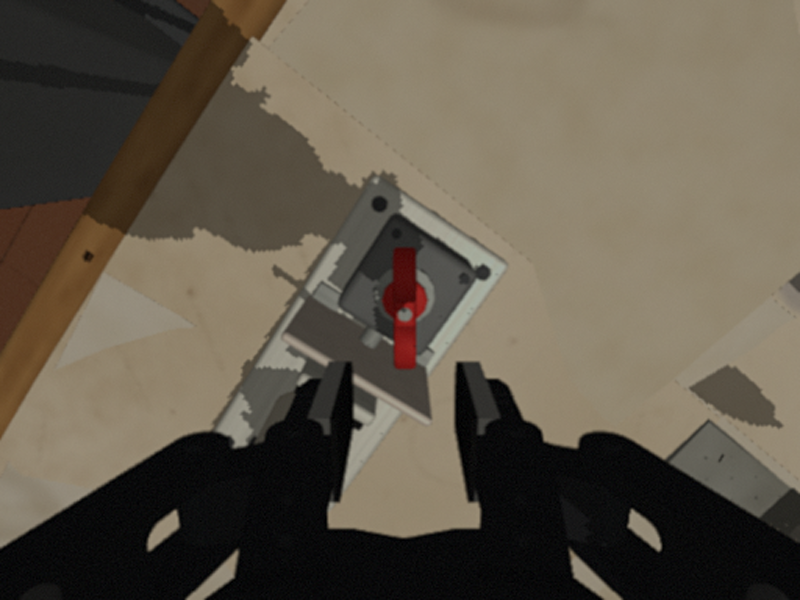

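The wings line up vertically at x≈405, centred between the pads at 340 and 470. I'll check the axis along the bar.

```bash
python3 - <<'E'
from h import *
W=np.load('w7.npy',allow_pickle=True).item()
f=lambda L:[((x+.5)*.64-.5,(y+.5)*.64-.5) for x,y in L]
print(ray(W,[(0,0)])[0],onz(W,f([(405,313)]),.084))
E
python3 -m creep '[{"dp":[3,-0.1,-0.1],"rotation":[0,0,0],"grip":3},{"dp":[5.5,-0.1,-0.1],"rotation":[0,0,0],"grip":3},{"dp":[6.5,-0.1,-0.1],"rotation":[0,0,0],"grip":3},{"dp":[6.5,-0.1,-0.1],"rotation":[0,0,0],"grip":3},{"dp":[6.5,-0.1,-0.1],"rotation":[0,0,0],"grip":3}]' 80
python3 d.py .4844 .163 .069 38.1
```

```text
[0.44395715 0.21521741 0.29419517] [[0.48352298 0.1654584  0.084     ]]
time: 9.68
tool_pos: [0.4843, 0.1627, 0.1004]
tcp_rot: [0.708, 1.453, -0.708]
wrist_force: [-0.3, -0.3, 0.5]
width: 0.353
t 9.68 pos [0.484 0.163 0.1  ] F [-0.33  -0.331  0.474] M [-0.002 -0.07   0.023] w 0.353 q [ 0.275  0.095  2.09  -0.     0.957 -0.388]
dp cm [ 3.139  0.029 -0.019] rot [-0.001 -0.     0.001]
```

```bash
python3 d.py .484 .164 .069 38.1
python3 -m creep '[{"dp":[1,0,-0.1],"rotation":[0,0,0],"grip":3},{"dp":[2,0,-0.1],"rotation":[0,0,0],"grip":3},{"dp":[2.8,0,-0.1],"rotation":[0,0,0],"grip":3},{"dp":[3.1,0,-0.1],"rotation":[0,0,0],"grip":3},{"dp":[3.1,0,-0.1],"rotation":[0,0,0],"grip":3}]' 80
python3 d.py .484 .164 .069 38.1
python3 - <<'E'
from h import *
p,d=bot.read_camera('wrist');cv2.imwrite('pics/w8.png',p[:,:,::-1])
E
```

```text
t 9.68 pos [0.484 0.163 0.1  ] F [-0.33  -0.331  0.474] M [-0.002 -0.07   0.023] w 0.353 q [ 0.275  0.095  2.09  -0.     0.957 -0.388]
dp cm [ 3.139  0.06  -0.122] rot [-0.001 -0.     0.001]
time: 10.1
tool_pos: [0.4826, 0.1637, 0.068]
tcp_rot: [0.706, 1.454, -0.708]
wrist_force: [0.2, -0.2, -0.5]
width: 0.355
t 10.1 pos [0.483 0.164 0.068] F [ 0.177 -0.22  -0.508] M [ 0.033  0.04  -0.021] w 0.355 q [ 0.278  0.138  2.113 -0.     0.893 -0.387]
dp cm [-0.103  0.131  0.059] rot [ 0.    -0.001  0.002]
```

View pics/w8.png

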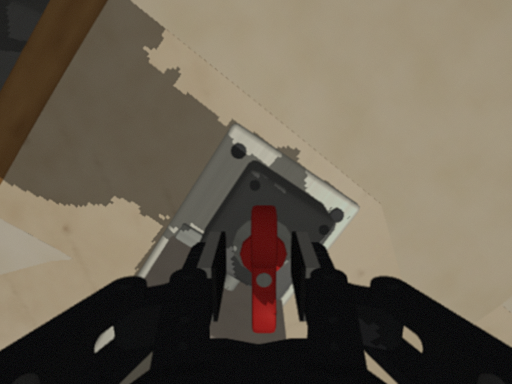

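The fingers straddle the bar (red bar at x≈263, pads at 222 and 300). Next: close, then read the moment and the joint 6 torque.

```bash
cat > m.py <<'E'
from h import *
from scipy.spatial.transform import Rotation as Ro
s=bot.read_state();R=Ro.from_rotvec(s['tcp_rot']).as_matrix()
y=np.rad2deg(np.arctan2(R[1,1],R[0,1]))
print('t %.2f yaw %.2f yawq %.4f Mz %.3f j6 %.3f w %.3f'%(s['time'],y,s['q'][0]-s['q'][5],s['torque'][2],s['joint_torque'][5],s['width']),'F',s['wrist_force'].round(1),'p',s['tool_pos'].round(4))
E
python3 m.py
python3 -m creep '[{"dp":[0,0.1,0],"rotation":[0,0,0],"grip":2},{"dp":[0,0.1,0],"rotation":[0,0,0],"grip":0.5},{"dp":[0,0.1,0],"rotation":[0,0,0],"grip":0.5},{"dp":[0,0.1,0],"rotation":[0,0,0],"grip":0.5},{"dp":[0,0.1,0],"rotation":[0,0,0],"grip":0.5}]' 80
python3 m.py
python3 -m creep '[{"dp":[0,0,0],"rotation":[0,0,0],"grip":0.5},{"dp":[0,0,0],"rotation":[0,0,0],"grip":0.5}]' 80 >/dev/null
python3 m.py
```

```text
t 10.15 yaw 38.11 yawq 0.6650 Mz -0.023 j6 0.001 w 0.352 F [-0.3 -0.  -0.3] p [0.4831 0.1638 0.0686]
time: 10.57
tool_pos: [0.4846, 0.1647, 0.0696]
tcp_rot: [0.707, 1.452, -0.706]
wrist_force: [-0.9, 1.9, 2.1]
width: 0.177
t 10.57 yaw 38.10 yawq 0.6652 Mz 0.016 j6 0.009 w 0.177 F [-0.9  1.9  2.1] p [0.4846 0.1647 0.0696]
t 10.73 yaw 38.10 yawq 0.6651 Mz -0.028 j6 0.014 w 0.180 F [-0.8  1.7  2.8] p [0.4846 0.1647 0.0696]
```

```bash

python3 -m creep '[{"dp":[0,0,0],"rotation":[0.03,0,0],"grip":0.3},{"dp":[0,0,0],"rotation":[0.06,0,0],"grip":0.3},{"dp":[0,0,0],"rotation":[0.1,0,0],"grip":0.3},{"dp":[0,0,0],"rotation":[0.14,0,0],"grip":0.3},{"dp":[0,0,0],"rotation":[0.18,0,0],"grip":0.3}]' 100 >/dev/null
python3 m.py
python3 -m creep '[{"dp":[0,0,0],"rotation":[0.03,0,0],"grip":0.3},{"dp":[0,0,0],"rotation":[0.06,0,0],"grip":0.3},{"dp":[0,0,0],"rotation":[0.09,0,0],"grip":0.3}]' 100 >/dev/null
python3 m.py
python3 - <<'E'
from h import *
p,d=bot.read_camera('wrist');cv2.imwrite('pics/w9.png',p[:,:,::-1])
p,d=bot.read_camera('scene')
cv2.imwrite('pics/s9.png',cv2.resize(p[120:240,130:290,::-1],(800,600),interpolation=cv2.INTER_CUBIC))
E
```

```text
t 11.15 yaw 27.72 yawq 0.4838 Mz 0.277 j6 -0.238 w 0.165 F [-1.1  1.   3.6] p [0.4847 0.1648 0.0697]
t 11.40 yaw 22.59 yawq 0.3943 Mz 0.297 j6 -0.112 w 0.163 F [-0.5  1.2  2.9] p [0.4848 0.1648 0.0697]
```

View pics/w9.png

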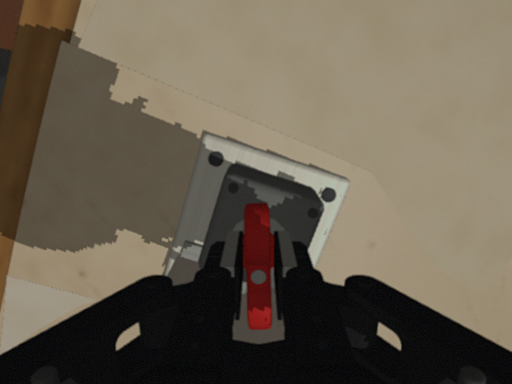

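View pics/s9.png

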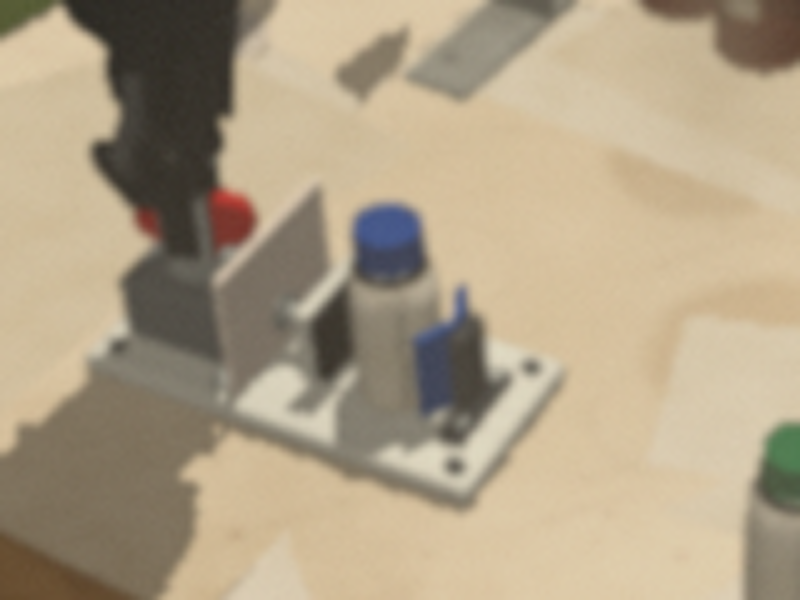

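The knob follows the gripper, and the bottle stands free between jaw and stop. The moment is about 0.28 N·m, which is free friction, so I'll keep turning.

```bash

python3 -m creep '[{"dp":[0,0,0],"rotation":[0.04,0,0],"grip":0.3},{"dp":[0,0,0],"rotation":[0.08,0,0],"grip":0.3},{"dp":[0,0,0],"rotation":[0.12,0,0],"grip":0.3},{"dp":[0,0,0],"rotation":[0.16,0,0],"grip":0.3},{"dp":[0,0,0],"rotation":[0.2,0,0],"grip":0.3}]' 100 >/dev/null
python3 m.py
for i in 1 2 3 4 5; do
python3 -m creep '[{"dp":[0,0,0],"rotation":[0.02,0,0],"grip":0.3},{"dp":[0,0,0],"rotation":[0.04,0,0],"grip":0.3}]' 100 >/dev/null
python3 m.py; done
```

```text
t 11.92 yaw 11.15 yawq 0.1947 Mz 0.267 j6 -0.237 w 0.166 F [-0.7  1.5  3.7] p [0.4849 0.1649 0.0697]
t 12.08 yaw 8.88 yawq 0.1551 Mz 0.263 j6 0.035 w 0.168 F [-0.5  3.2  4.1] p [0.485  0.1648 0.0697]
t 12.25 yaw 6.53 yawq 0.1141 Mz 0.310 j6 -0.013 w 0.162 F [-0.9  2.6  5.3] p [0.485  0.1648 0.0697]
t 12.42 yaw 4.22 yawq 0.0739 Mz 0.266 j6 0.011 w 0.163 F [0.  2.5 5.1] p [0.485  0.1648 0.0696]
t 12.58 yaw 1.93 yawq 0.0339 Mz 0.232 j6 0.012 w 0.163 F [-1.   2.5  5.4] p [0.485  0.1649 0.0697]
t 12.75 yaw -0.36 yawq -0.0061 Mz 0.269 j6 0.012 w 0.166 F [-0.9  2.8  4.7] p [0.4851 0.1649 0.0697]
```

```bash

for i in 1 2 3 4 5; do
python3 -m creep '[{"dp":[0,0,0],"rotation":[0.02,0,0],"grip":0.3},{"dp":[0,0,0],"rotation":[0.04,0,0],"grip":0.3}]' 100 >/dev/null
python3 m.py; done
python3 - <<'E'
from h import *
p,d=bot.read_camera('scene')
cv2.imwrite('pics/s10.png',cv2.resize(p[120:240,130:290,::-1],(800,600),interpolation=cv2.INTER_CUBIC))
E
```

```text
t 12.92 yaw -2.66 yawq -0.0462 Mz 0.251 j6 0.025 w 0.164 F [0.4 2.6 4.4] p [0.4851 0.1648 0.0697]
t 13.08 yaw -4.95 yawq -0.0863 Mz 0.243 j6 0.016 w 0.164 F [0.2 2.9 5.5] p [0.4851 0.1648 0.0697]
t 13.25 yaw -7.25 yawq -0.1263 Mz 0.253 j6 0.015 w 0.163 F [0.9 4.  5.4] p [0.4851 0.1648 0.0697]
t 13.42 yaw -9.54 yawq -0.1664 Mz 0.259 j6 0.021 w 0.167 F [-0.2  3.5  5.6] p [0.4852 0.1648 0.0697]
t 13.58 yaw -11.84 yawq -0.2065 Mz 0.292 j6 0.017 w 0.164 F [-0.5  3.7  5.4] p [0.4852 0.1648 0.0697]
```

View pics/s10.png

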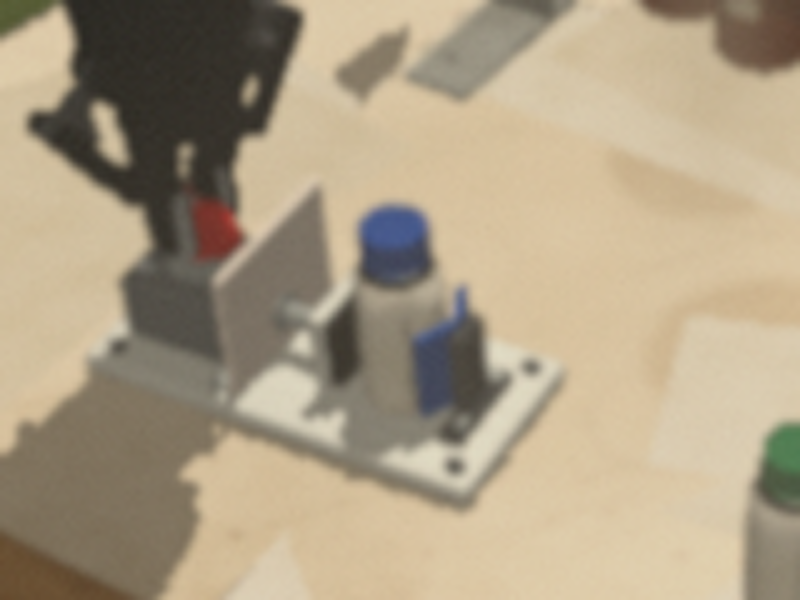

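The jaw now touches the bottle and has started to push it: the cap moved from x≈388 to 395. The moment is still free, so I'll continue in small steps.

```bash

for i in 1 2 3 4 ; do
python3 -m creep '[{"dp":[0,0,0],"rotation":[0.02,0,0],"grip":0.3},{"dp":[0,0,0],"rotation":[0.04,0,0],"grip":0.3}]' 100 >/dev/null
python3 m.py; done
```

```text
t 13.80 yaw -14.12 yawq -0.2464 Mz 0.269 j6 0.018 w 0.167 F [0.9 2.3 4.8] p [0.4852 0.1648 0.0696]
t 13.97 yaw -16.42 yawq -0.2865 Mz 0.345 j6 0.072 w 0.159 F [0.2 3.7 5.9] p [0.4852 0.1648 0.0697]
t 14.13 yaw -18.71 yawq -0.3266 Mz 0.325 j6 0.102 w 0.166 F [1.1 4.  4.2] p [0.4853 0.1648 0.0697]
t 14.30 yaw -21.00 yawq -0.3666 Mz 0.394 j6 0.139 w 0.167 F [1.3 3.8 5.7] p [0.4853 0.1648 0.0697]
```

```bash

python3 -m creep '[{"dp":[0,0,0],"rotation":[0.007,0,0],"grip":0.3},{"dp":[0,0,0],"rotation":[0.013,0,0],"grip":0.3}]' 100 >/dev/null
python3 m.py
python3 -m creep '[{"dp":[0,0,0],"rotation":[0,0,0],"grip":0.3}]' 100 >/dev/null
python3 m.py
python3 - <<'E'
from h import *
p,d=bot.read_camera('scene')
cv2.imwrite('pics/s11.png',cv2.resize(p[120:240,130:290,::-1],(800,600),interpolation=cv2.INTER_CUBIC))
p,d=bot.read_camera('wrist');cv2.imwrite('pics/w11.png',p[:,:,::-1])
E
```

```text
t 14.47 yaw -21.70 yawq -0.3788 Mz 0.432 j6 0.347 w 0.163 F [1.3 3.9 5.5] p [0.4853 0.1648 0.0697]
t 14.55 yaw -21.70 yawq -0.3788 Mz 0.269 j6 0.322 w 0.161 F [1.2 3.7 5.2] p [0.4853 0.1648 0.0696]
```

View pics/s11.png

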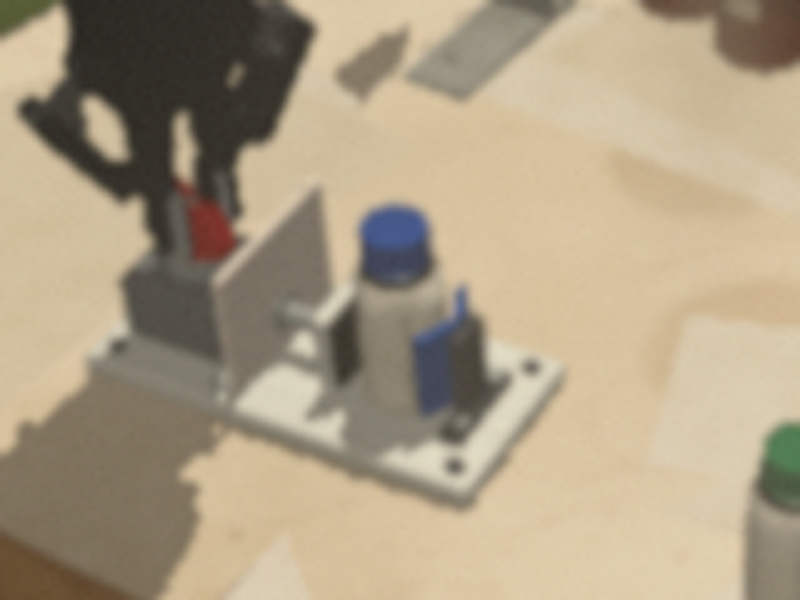

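View pics/w11.png

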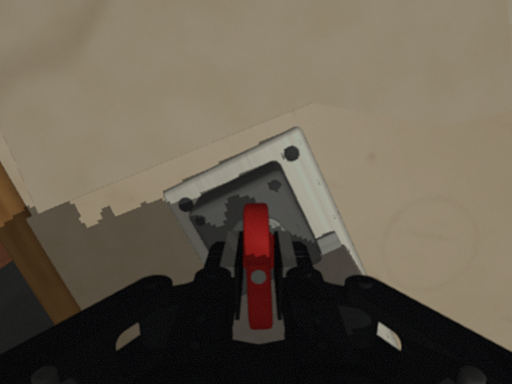

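Turning moment is about 0.43 N·m, 0.13–0.17 above free friction, and the knob went about 0.13 rad past first stop contact. That gives roughly 11–14 N. I'll release with a small opening and go straight up.

```bash

python3 -m creep '[{"dp":[0,0,0],"rotation":[0,0,0],"grip":1.6},{"dp":[0,0,0],"rotation":[0,0,0],"grip":2},{"dp":[0,0,0],"rotation":[0,0,0],"grip":2.8},{"dp":[0,0,0],"rotation":[0,0,0],"grip":2.8},{"dp":[0,0,0],"rotation":[0,0,0],"grip":2.8}]' 20 >/dev/null
python3 m.py
python3 -m creep '[{"dp":[-1,0,0],"rotation":[0,0,0],"grip":2.8},{"dp":[-3,0,0],"rotation":[0,0,0],"grip":2.8},{"dp":[-6,0,0],"rotation":[0,0,0],"grip":2.8},{"dp":[-9,0,0],"rotation":[0,0,0],"grip":2.8},{"dp":[-12,0,0],"rotation":[0,0,0],"grip":2.8}]' 20 >/dev/null
python3 m.py
python3 -m creep '[{"dp":[0,0,-2],"rotation":[0,0,0],"grip":2.8},{"dp":[0,0,-4],"rotation":[0,0,0],"grip":2.8},{"dp":[0,0,-5],"rotation":[0,0,0],"grip":2.8},{"dp":[0,0,-5],"rotation":[0,0,0],"grip":2.8},{"dp":[0,0,-5],"rotation":[0,0,0],"grip":2.8}]' 20 >/dev/null
python3 m.py
python3 - <<'E'
from h import *
c=bot.get_calibration('wrist');p,d=bot.read_camera('wrist');np.save('w12.npy',c,allow_pickle=True)
cv2.imwrite('pics/w12.png',cv2.resize(p[:,:,::-1],(800,600),interpolation=cv2.INTER_CUBIC))
p,d=bot.read_camera('scene')
cv2.imwrite('pics/s12.png',cv2.resize(p[120:285,130:350,::-1],(800,600),interpolation=cv2.INTER_CUBIC))
E
```

```text
t 15.07 yaw -21.68 yawq -0.3787 Mz -0.014 j6 0.004 w 0.331 F [-0.2 -0.6  0.1] p [0.4826 0.1636 0.0679]
t 15.48 yaw -21.67 yawq -0.3783 Mz -0.008 j6 0.000 w 0.328 F [ 0.5 -0.1 -0.8] p [0.4834 0.1641 0.1904]
t 15.90 yaw -21.59 yawq -0.3771 Mz -0.023 j6 0.027 w 0.328 F [ 0.  -0.1 -0.1] p [0.502  0.2107 0.1886]
```

View pics/w12.png

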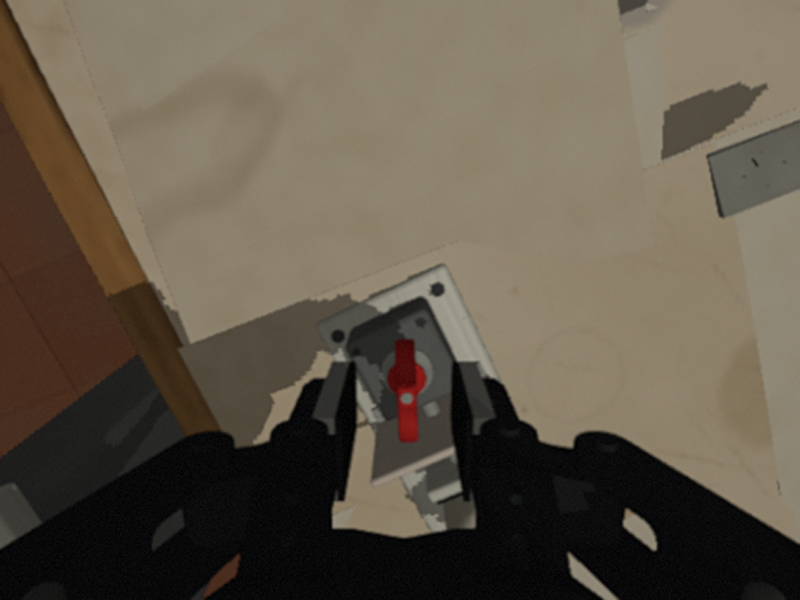

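View pics/s12.png

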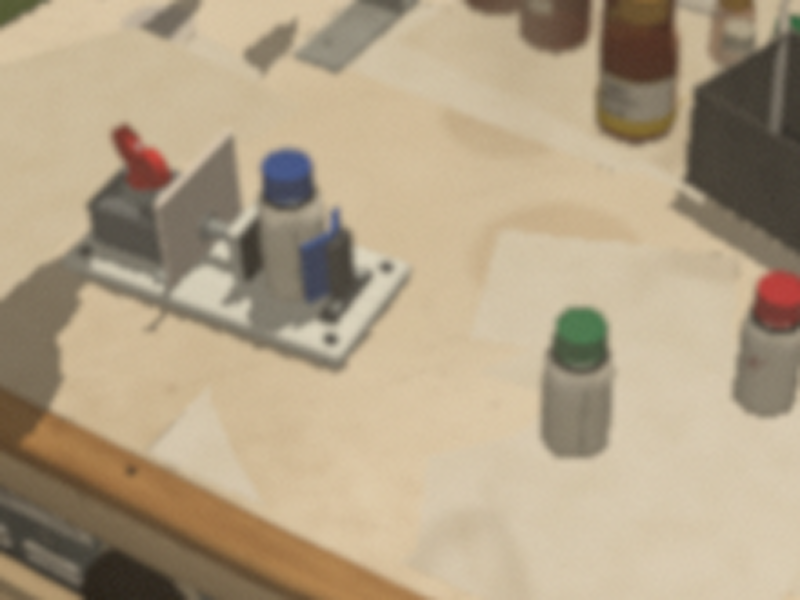

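```bash
python3 -c "
from workcell import bot
print(bot.finish_job())"
```

```text
the job is handed in; nothing more can be done
None
```

The job is done and handed in at about 16 s. The blue-capped bottle stands on the clamp deck, pushed home against the V-stop and held with an estimated 11–14 N.

- **Placing:** I set the bottle down upright between the stop and the jaw and released it. The pictures showed it standing free, with a gap to the jaw.
- **Turning:** I gripped the knob at its centre and turned it clockwise about 1.04 rad. The turning moment rose from about 0.27 N·m in free turning to about 0.43 N·m at the end, and the last 0.13 rad came after the bottle first met the stop.
- **Clamp force:** the angle gives about 12–13 N and the moment about 14 N. The moment readings scatter by about ±0.03 N·m (±2.5 N). The clamp force was not measured again after release.
- **Letting go:** I opened the fingers only to about 28 mm and lifted straight up. The wrist then read about zero force. No contact with the panel showed in the forces.
- **Final pictures:** the bottle is upright between jaw and stop, and the wings are where I left them. The green and red bottles stand in place; the purple look-alike is outside the last pictures, and no move came near it.

One disagreement: the joint 6 torque jumped oddly on the last small step (0.14 to 0.35 N·m), so I relied on the wrist moment and the angle instead.

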